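# Move the dip cup to the clean swing hook and stow the empty one

### The arm

A 6-joint arm with a two-finger parallel gripper is mounted at the origin on the work surface. World frame = base frame: x ahead of the robot, y to its left, z up, the work surface at z = 0. Lengths are in m, angles in rad, forces in N, time in s.
With the tool pointing down it reaches from about 0.3 to 0.775 m from the base axis. Payload 14.6 kg.
Tool frame: the origin (TCP) lies midway between the tips of the shut fingers; the grasp point (between the pads) lies robot.hold_point_z behind it (robot.hold_point_z is the distance from the TCP to the grasp point, in m); y points along the fingers, x is the direction in which the jaws open and shut, and the axes are right-handed (so a half turn about y gives the same grasp; the last joint's range is limited). The gripper opens to 85 mm and grips with 20 to 120 N. Pads are 22 mm wide; open, the fingers measure 114 mm over their backs; the gripper's body (76 mm by 85 mm) begins 54 mm behind the grasp point. The pads swing forward as they close: fully open they stand 13 mm farther back than shut.
Start: joints at [1.068, 0.3, 1.521, -0, 1.321, -0.067], TCP at [0.232, 0.499, 0.231] pointing down, gripper open.
Joint ranges: [-3.03, 3.03], [-0.79, 2.21], [0.23, 2.52], [-1.04, 4.18], [0, 3.07], [-2.55, 2.55]. Speed limits (rad/s): [2.22, 2.22, 2.57, 3.14, 3.14, 3.14].

### API

Orientations are given as a 3x3 rotation matrix whose columns are the frame's x, y, z axes.
In Python, from station import robot, eoat, inverse_kinematics, status, cams gives the robot as it stands. Calls block until the motion is done:
- robot.reach(position, orientation): joint-space move of the TCP to a pose.
- robot.line_to(position, orientation=None, rate=0.15): straight line of the TCP; orientation=None keeps the orientation; rate is the mean speed in m/s.
- robot.move_joints(angles): joint-space move.
- eoat.move_gripper(opening, grasp_force=None): opening from 0.0 (shut) to 1.0 (fully open); grasp_force is the grip in N (None keeps the last); returns when the fingers have stopped.
- robot.sleep(seconds).
- inverse_kinematics(position, orientation): joint angles nearest the present ones, or None.
- status.observe(): the state.
- cams.capture(name): name is "scene" or "top" or "wrist"; returns a dict with "pixels" (384x512x3 uint8, red, green, blue), "range_z" (384x512 float32, m along the optical axis (not along the pixel's ray), 0 where there is no reading), "fx", "fy", "cx", "cy" (pixels), "pose" (4x4, takes a point from camera to world coordinates); the wrist camera has in their place "mount" (4x4, takes a point from camera to tool coordinates, whose origin is the TCP and whose axes are the tool frame's). Camera axes: x right, y up, looking along -z (the intrinsics and any distortion apply to the point x, -y, -z); pixel columns grow to the right and rows downward; lengths in m; the calibration is good to about 2 mm. A picture is of the moment at which its call begins: read the wrist's pose just before it.
A pose or a line that the arm cannot do raises robot.Unreachable and nothing moves.
- robot.sign_off(): hands the job in, once; it reports no verdict.
The state is a dict: "clock": time; "joint_positions": joint angles; "qd": joint speeds; "joint_torque": joint torques, N m; "tcp_pos": TCP position; "tcp_rot": TCP orientation; "force": force on the tool from outside, world axes, zero at the start; "moment": the same for the moment, N m; "width": opening from 0.0 (shut) to 1.0 (fully open).
Only numpy, scipy, OpenCV 4.12 (cv2) and the standard library are available. Lean on these libraries where they do the work, as an engineer would, in place of code of your own. Each camera call takes 0.05 s, during which the arm holds its last target.

### The job

Unfold the yellow hook and push it firmly but gently against its open stop, then take the steel dip cup off the blue hook and hang it by its bail on the yellow one, inside the end peg, kept upright and not dropped. Once the blue hook is empty, fold it flat against its panel and push it just as firmly home. Push the hooks with about 10 N held for half a second, never above 20 N, and leave the amber bottle and jar alone.

Things in the scene. Friction and masses are not known exactly. Their poses are not given: they have to be found in the camera images.
- B_hinge (a point): Yellow hook: hinge axis (vertical), at the height of the top face of the arm, 190 mm above the bench. Arm: flat steel bar 22 mm wide, 10 mm thick, 100 mm long, lying level. The white panel's face is 24 mm behind the axis.
- B_peg (a point): Yellow hook's upright end peg (yellow), round, 12 mm diameter, 36 mm tall; this point is on its axis half-way up, 18 mm above the arm's top face, 94 mm from the hinge axis. Nothing stands beside it and the panel ends 4 mm below the arm's top face, so it can be pushed from either side by closed fingers from above, tips a little above the arm.
- B_arm: Arm and peg of the yellow hook, one rigid piece; origin on the hinge axis at the arm's top face; the arm lies along its own -y. Starts nearly folded, along the panel to the robot's right, and unfolds counter-clockwise, seen from above, through 90 degrees between its stops. No latch: a stiff hinge (2 N at the peg) holds it where it is left. Set it by pushing the peg against the stop with about 10 N (6 or more) for half a second; over 20 N, squeezing included, damages it.
- A_hinge (a point): Blue hook: hinge axis (vertical), at the height of the top face of the arm, 190 mm above the bench. Arm: flat steel bar 22 mm wide, 10 mm thick, 100 mm long, lying level. The white panel's face is 24 mm behind the axis.
- A_peg (a point): Blue hook's upright end peg (blue), round, 12 mm diameter, 36 mm tall; this point is on its axis half-way up, 18 mm above the arm's top face, 94 mm from the hinge axis. Nothing stands beside it and the panel ends 4 mm below the arm's top face, so it can be pushed from either side by closed fingers from above, tips a little above the arm.
- A_arm: Arm and peg of the blue hook, one rigid piece; origin on the hinge axis at the arm's top face; the arm lies along its own +y. Starts unfolded, and folds counter-clockwise till it lies along the panel to the robot's left, seen from above, through 90 degrees between its stops. No latch: a stiff hinge (2 N at the peg) holds it where it is left. Set it by pushing the peg against the stop with about 10 N (6 or more) for half a second; over 20 N, squeezing included, damages it.
- B_post: Fixed grey-and-white post of the yellow hook: base and upright panel, top edge 186 mm up; origin on the bench right under the hinge axis; its +x is square out from the panel, roughly away from the robot. Left or right of the blue post. Its bracket is bolted on up to 0.10 rad askew either way, so the hook's stops are up to 10 mm off square at the peg: feel for them.
- A_post: The same for the blue hook. Its bracket is bolted on up to 0.10 rad askew either way, so the hook's stops are up to 10 mm off square at the peg: feel for them.
- cup_tab (a point): Steel dip cup's orange grip tab, 14 mm wide along its y (the way to close the fingers), 20 mm along x, 42 mm tall; this point is its centre, 29 mm above the underside of the bail's crossbar and 146 mm above the cup's underside. Hung, its x lies roughly along the arm. Cup 0.12 to 0.25 kg.
- cup_bar (a point): Middle of the underside of the bail's crossbar, which rests on the arm's top face. The bail is a rigid closed loop in the tab's y-z plane: 43 mm wide inside, 75 mm from the crossbar's underside down to the cup's rim. To pass the peg, lift the crossbar about 50 mm above the arm and slide it along the arm past the free end. It hangs about half-way along the arm. Cup 44 mm across.
- cup: The whole dip cup, 167 mm tall; origin at the centre of its underside, z up along the bail.
- bottle: Bystander: amber bottle, 48 mm across, 95 mm tall; origin at the centre of its underside.
- jar: Bystander: amber jar, 44 mm across, 55 mm tall; origin at the centre of its underside.
Things that resemble listed ones, but are neither listed nor needed, are in the scene too. Of the things that look like the cup, the largest one is meant.

How it is judged:
By the outcome, as a careful person would: the job done as asked, in the order asked, and still so for the second after the job is handed in, with the robot touching nothing.
It also fails if it takes over 72 s, if anything falls off the work surface, if the arm or the gripper's body presses on something with over 40 N, if the wrist force passes 120 N, or if a joint passes its speed limit or range.

## Working session

There is one attempt and no reset: what is moved stays moved. The work goes in short steps, each a Python script; the robot and the scene stay as the last script left them, time stands still between calls to the robot, and variables do not carry over. Pictures are saved under pics/ and viewed, and the job is handed in when it is done.

```bash
ls -la; mkdir -p pics; cat > h.py <<'E'
import numpy as np, cv2
from station import robot, eoat, inverse_kinematics, status, cams
def cap(name,fn=None):
    s=status.observe(); d=cams.capture(name)
    if name=='wrist':
        T=np.eye(4);T[:3,:3]=s['tcp_rot'];T[:3,3]=s['tcp_pos'];d['pose']=T@np.array(d['mount'])
    if fn: cv2.imwrite('pics/'+fn,cv2.cvtColor(d['pixels'],cv2.COLOR_RGB2BGR)); np.savez('pics/'+fn[:-4]+'.npz',**{k:np.array(v) for k,v in d.items() if k!='name'})
    return d
def cloud(d):
    z=np.array(d['range_z']);h,w=z.shape;u,v=np.meshgrid(np.arange(w),np.arange(h))
    P=np.stack([(u-d['cx'])/d['fx']*z,-(v-d['cy'])/d['fy']*z,-z,np.ones_like(z)],-1)
    return (P@np.array(d['pose']).T)[...,:3]
E
python3 - <<'E'
from h import *
for n in('scene','top','wrist'):
    d=cap(n,n+'0.png'); print(n,[k for k in d],d['fx'],d['fy'],d['cx'],d['cy'],np.round(d['pose'],3).tolist())
s=status.observe();print(s, robot.hold_point_z)
E
```

```text
total 12
drwxr-xr-x  3 agent agent 4096 Dec  7 07:15 .
drwxr-xr-x 23 root  root  4096 Dec  7 07:15 ..
drwxr-xr-x  2 agent agent 4096 Dec  7 07:15 pics
scene ['pixels', 'range_z', 'fx', 'fy', 'cx', 'cy', 'pose'] 436.93441135268233 436.93441135268233 257.7999698044573 192.80505195873866 [[-0.143, -0.768, 0.625, 1.211], [0.99, -0.108, 0.094, 0.072], [-0.005, 0.632, 0.775, 0.949], [0.0, 0.0, 0.0, 1.0]]
top ['pixels', 'range_z', 'fx', 'fy', 'cx', 'cy', 'pose'] 420.8673910758076 420.8673910758076 256.08902178970874 200.15911404010933 [[-0.028, 0.982, -0.188, 0.362], [-1.0, -0.028, 0.001, -0.027], [-0.004, 0.187, 0.982, 1.248], [0.0, 0.0, 0.0, 1.0]]
wrist ['pixels', 'range_z', 'fx', 'fy', 'cx', 'cy', 'mount', 'pose'] 325.86263086847435 325.86263086847435 252.4511761506105 187.23117295715613 [[0.421, -0.86, -0.288, 0.156], [0.907, 0.399, 0.134, 0.534], [-0.001, -0.318, 0.948, 0.373], [0.0, 0.0, 0.0, 1.0]]
{'clock': 0.15, 'joint_positions': array([ 1.06839567e+00,  3.00325376e-01,  1.52143888e+00,  5.42328035e-06,
        1.32073456e+00, -6.65860485e-02]), 'qd': array([-0.00183088, -0.00286474, -0.00267471,  0.00224975, -0.00249665,
        0.00060958]), 'joint_torque': array([-6.06933936e-04, -5.43666136e+01, -3.61886251e+01, -8.19036700e-05,
        3.16617115e-03, -2.56412193e-06]), 'tcp_pos': array([0.23208629, 0.49842793, 0.23086142]), 'tcp_rot': array([[ 4.22150021e-01, -4.40948257e-04, -9.06525877e-01],
       [ 9.06525534e-01, -7.91652754e-04,  4.22150246e-01],
       [-9.03800122e-04, -9.99999589e-01,  6.55346276e-05]]), 'force': array([ 0.54869831, -0.33206204, -0.3147709 ]), 'moment': array([ 0.02318117,  0.07654409, -0.00771222]), 'width': 1.0008345646908008} 0.0187
```

View pictures.

View pics/scene0.png

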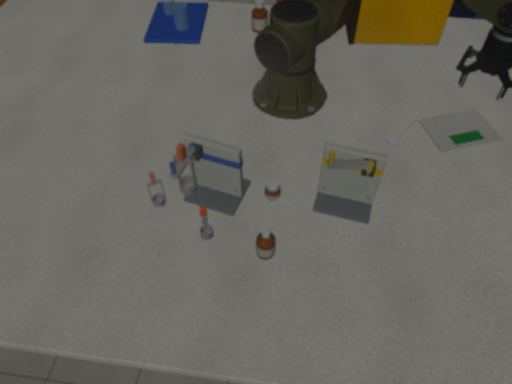

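View pics/top0.png

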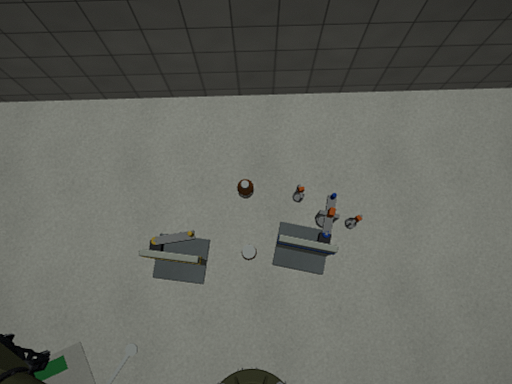

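View pics/wrist0.png

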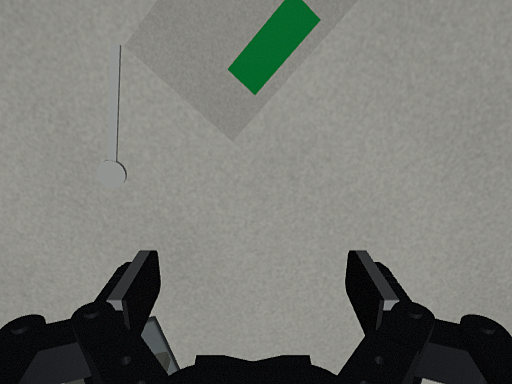

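```bash
python3 - <<'E'
import numpy as np,cv2
from h import cloud
for n,(u0,u1,v0,v1) in dict(top=(120,380,165,295),scene=(130,400,120,270)).items():
    d=dict(np.load(f'pics/{n}0.npz')); P=cloud(d); im=d['pixels']
    cv2.imwrite(f'pics/{n}crop.png',cv2.resize(cv2.cvtColor(im[v0:v1,u0:u1],cv2.COLOR_RGB2BGR),None,fx=2.9,fy=2.9,interpolation=cv2.INTER_CUBIC))
    hsv=cv2.cvtColor(im,cv2.COLOR_RGB2HSV)
    for nm,lo,hi in (('yel',(20,120,60),(35,255,255)),('blue',(105,100,40),(130,255,255)),('org',(3,150,100),(14,255,255)),('all-amber',(3,120,40),(18,255,255))):
        m=cv2.inRange(hsv,lo,hi); k,l,st,c=cv2.connectedComponentsWithStats(m)
        for i in range(1,k):
            if st[i,4]<8: continue
            q=P[(l==i)&(np.array(d['range_z'])>0)]
            if len(q): print(n,nm,c[i].round(1),st[i,2:].tolist(),'med',np.median(q,0).round(4),'min',q.min(0).round(3),'max',q.max(0).round(3))
E
```

```text
top yel [189.6 233.1] [5, 5, 16] med [0.4805 0.1361 0.2252] min [0.476 0.13  0.221] max [0.486 0.14  0.229]
top yel [152.6 240.6] [4, 8, 21] med [0.4671 0.2356 0.1887] min [ 0.459  0.231 -0.002] max [0.498 0.287 0.192]
top blue [333.6 194.8] [4, 5, 16] med [ 0.5659 -0.2217  0.2248] min [ 0.56  -0.263 -0.005] max [ 0.617 -0.218  0.227]
top blue [325.3 235.1] [8, 5, 27] med [ 0.47   -0.1992  0.1886] min [ 0.465 -0.21   0.179] max [ 0.476 -0.194  0.192]
top blue [303.3 247.6] [56, 13, 78] med [ 0.4426 -0.1466  0.149 ] min [ 0.427 -0.22   0.051] max [ 0.471 -0.082  0.164]
top org [300.9 188.1] [5, 4, 16] med [ 0.6062 -0.1517  0.1271] min [ 0.602 -0.157  0.095] max [ 0.617 -0.146  0.13 ]
top org [332.  210.9] [5, 8, 34] med [ 0.5229 -0.2116  0.2399] min [ 0.515 -0.217  0.235] max [ 0.532 -0.206  0.244]
top org [358.8 217.2] [5, 5, 14] med [ 0.5223 -0.3036  0.1261] min [ 0.517 -0.309  0.122] max [ 0.528 -0.298  0.129]
top all-amber [245.8 187. ] [15, 13, 77] med [ 0.6257 -0.0041  0.0667] min [ 0.612 -0.018 -0.003] max [0.665 0.022 0.084]
top all-amber [300.6 189. ] [6, 6, 25] med [ 0.604  
[... 1903 characters left out ...]
0.3804 -0.1553  0.077 ] min [-0.416 -0.183  0.058] max [-0.361 -0.13   0.093]
scene all-amber [180.6 151.9] [8, 17, 109] med [ 0.5325 -0.2096  0.2256] min [ 0.52  -0.219  0.198] max [ 0.538 -0.204  0.241]
scene all-amber [151.2 174.6] [3, 5, 12] med [ 0.527  -0.3013  0.1269] min [ 0.521 -0.306  0.122] max [ 0.531 -0.299  0.128]
scene all-amber [272.1 192.9] [13, 6, 47] med [ 0.4637 -0.0006  0.0277] min [ 0.456 -0.018  0.021] max [0.47  0.015 0.035]
scene all-amber [202.6 210.4] [6, 10, 58] med [ 0.6122 -0.1511  0.1189] min [ 0.605 -0.158  0.098] max [ 0.616 -0.145  0.13 ]
scene all-amber [265.1 242.7] [17, 14, 177] med [0.6477 0.0048 0.0641] min [ 0.629 -0.016  0.048] max [0.657 0.023 0.076]
```

View pics/topcrop.png

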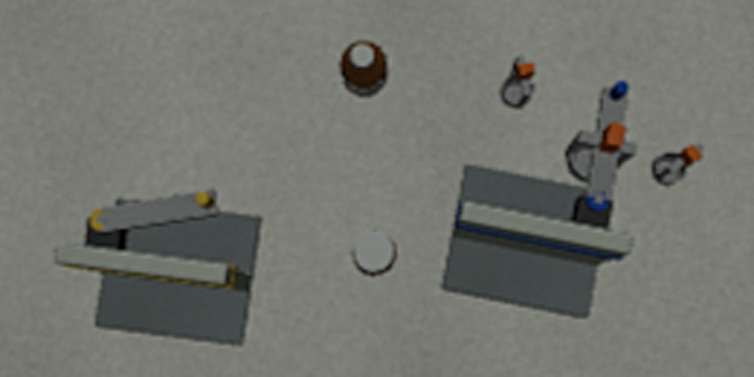

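View pics/scenecrop.png

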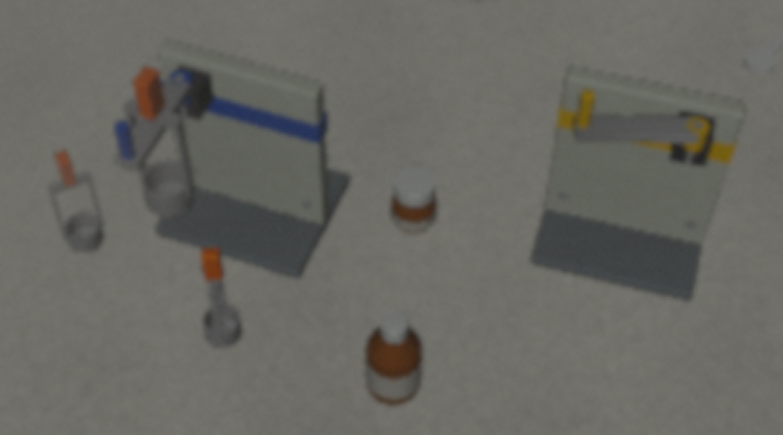

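```bash
cat >> h.py <<'E'
def R(ang):  # tool pointing down, tool z along world angle ang
    z=np.array([np.cos(ang),np.sin(ang),0.]);y=np.array([0,0,-1.]);return np.stack([np.cross(y,z),y,z],1)
E
python3 - <<'E'
from h import *
eoat.move_gripper(0.0)
robot.reach([0.44,0.19,0.36],R(0.13))
cap('wrist','w1.png')
s=status.observe();print(s['clock'],s['joint_positions'].round(2),s['tcp_pos'],s['force'])
E
```

```text
2.5833 [0.33 0.07 1.5  0.   1.57 1.77] [0.4398303  0.19047465 0.35974694] [-0.0356688   0.35783586  0.77501673]
```

View pics/w1.png

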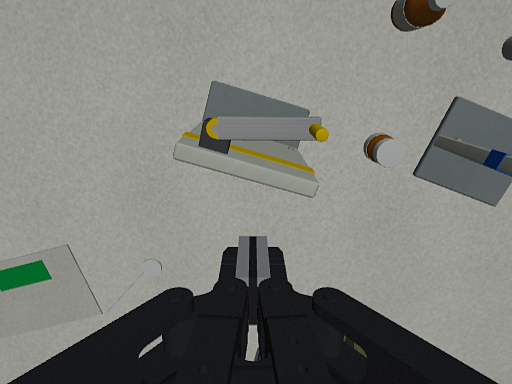

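```bash
cat > m.py <<'E'
import numpy as np,cv2,sys
from h import cloud
d=dict(np.load('pics/w1.npz'));P=cloud(d);im=d['pixels'];hsv=cv2.cvtColor(im,cv2.COLOR_RGB2HSV)
for nm,lo,hi in (('yel',(20,120,60),(35,255,255)),('white',(0,0,140),(180,60,255))):
    m=cv2.inRange(hsv,lo,hi);k,l,st,c=cv2.connectedComponentsWithStats(m)
    for i in range(1,k):
        if st[i,4]<30: continue
        q=P[l==i]; print(nm,c[i].round(1),st[i].tolist(),np.median(q,0).round(4),q.min(0).round(3),q.max(0).round(3))
x=P[...,2]
def rect(m,nm):
    q=P[m][:,:2].astype(np.float32); r=cv2.minAreaRect(q*1000);print(nm,len(q),r,cv2.boxPoints(r).round(1).tolist())
M=np.zeros(x.shape,bool);M[60:210,160:330]=1
rect(M&(abs(x-.19)<.0025)&(np.arange(384)[:,None]<142)&(hsv[...,1]<60),'armtop')
rect(M&(abs(x-.186)<.004)&(np.arange(384)[:,None]>142),'paneltop')
rect(M&(x>.221),'pegtop'); print(P[M&(x>.221)].mean(0))
z=P[M][:,2];print(np.histogram(z,bins=np.arange(0,.24,.01)))
E
python3 m.py
```

```text
yel [211.7 127.6] [206, 116, 12, 23, 165] [0.4687 0.2348 0.1891] [0.457 0.202 0.011] [0.519 0.253 0.502]
yel [318.8 132. ] [309, 123, 20, 19, 237] [0.4829 0.1396 0.2243] [0.476 0.132 0.189] [0.519 0.202 0.502]
yel [191.2 135.6] [182, 132, 19, 9, 90] [0.4503 0.2611 0.1435] [0.448 0.251 0.122] [0.452 0.27  0.151]
yel [271.3 158.5] [229, 144, 86, 31, 436] [0.4362 0.1694 0.1425] [ 0.394  0.088 -0.001] [0.447 0.218 0.155]
white [245.9 162.6] [0, 0, 512, 384, 142111] [ 0.3822  0.2161 -0.0005] [-0.134 -0.398 -0.005] [0.666 0.633 0.502]
white [251.7 342.9] [246, 326, 12, 35, 324] [ 0.0372  0.1389 -0.0005] [-0.007  0.128 -0.002] [0.519 0.202 0.502]
white [150.7 345.8] [139, 335, 23, 22, 120] [ 0.0035  0.3321 -0.0004] [-0.027  0.22  -0.003] [0.442 0.355 0.422]
armtop 2245 ((475.2181091308594, 183.16970825195312), (22.123693466186523, 102.72628784179688), 7.5068745613098145) [[457.5, 232.60000610351562], [471.0, 130.8000030517578], [492.8999938964844, 133.6999969482422], [479.5, 235.5]]
paneltop 2625 ((430.4720764160156, 196.09765625), (149.8159942626953, 18.618968963623047), 81.23629760742188) [[409.8999938964844, 123.5], [428.29998779296875, 120.5999984741211], [451.1000061035156, 268.70001220703125], [432.70001220703125, 271.5]]
pegtop 243 ((500.9959716796875, 166.01226806640625), (79.70719909667969, 11.140554428100586), 55.16474151611328) [[473.70001220703125, 136.5], [482.79998779296875, 130.10000610351562], [528.2999877929688, 195.5], [519.2000122070312, 201.89999389648438]]
[0.4952569  0.16140066 0.32624842]
(array([4094, 2187,   31,   45,   70,   70,   80,   96,  113,  126,  133,
        150,   79,  187,  231,  285,  239,  731, 4743,  466,   34,   34,
        161]), array([0.  , 0.01, 0.02, 0.03, 0.04, 0.05, 0.06, 0.07, 0.08, 0.09, 0.1 ,
       0.11, 0.12, 0.13, 0.14, 0.15, 0.16, 0.17, 0.18, 0.19, 0.2 , 0.21,
       0.22, 0.23]))
```

```bash
cat >> h.py <<'E'
def pose_push(H,phi,z,back=0.017,r=0.094):
    u=np.array([np.cos(phi),np.sin(phi)]);t=np.array([-u[1],u[0]])
    p=np.array(H)+r*u-back*t
    return [p[0],p[1],z],R(phi+np.pi/2),np.r_[t,0]
def force(n=3):
    f=[]
    for _ in range(n): f.append(status.observe()['force']); robot.sleep(0.02)
    return np.mean(f,0)
def sweep(H,p0,p1,step,z,base,stop,rate=0.1,verbose=True):
    phi=p0
    while phi<p1:
        phi=min(phi+step,p1)
        p,r,t=pose_push(H,phi,z); robot.line_to(p,r,rate=rate)
        f=force(2)-base
        if verbose: print(round(np.degrees(phi),2),'ft %.1f'%(-f@t),'|f| %.1f'%np.linalg.norm(f),'clk %.1f'%status.observe()['clock'],flush=True)
        if -f@t>stop or np.linalg.norm(f)>stop+4: print('STOP');break
    return phi
E
python3 - <<'E'
from h import *
H=(.469,.232);d=np.radians
p,r,t=pose_push(H,d(-82.5),.203,back=.026)
robot.reach([p[0],p[1],.27],r); robot.line_to(p,r)
b=force(5);print(b,status.observe()['tcp_pos'],p,status.observe()['clock']);np.save('base.npy',b)
sweep(H,d(-85),d(-68),d(4),.203,b,6)
cap('wrist','w2.png')
E
```

```text
[ 0.02636636 -0.22146119  0.38969358] [0.45612257 0.13580987 0.2045879 ] [np.float64(0.4554918956729658), np.float64(0.1354105020331405), 0.203] 3.775
-81.0 ft -0.1 |f| 0.1 clk 4.1
-77.0 ft 0.3 |f| 0.5 clk 4.4
-73.0 ft 0.3 |f| 0.4 clk 4.6
-69.0 ft 0.4 |f| 1.3 clk 4.9
-68.0 ft 0.8 |f| 1.2 clk 5.2
```

View pics/w2.png

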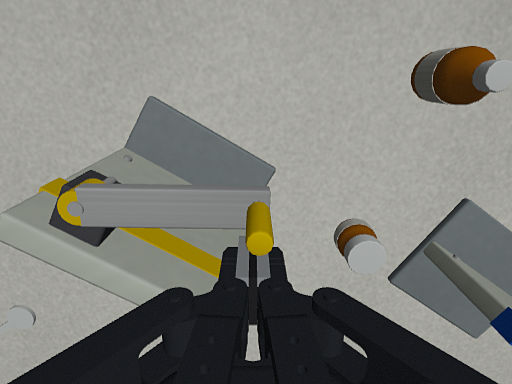

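The wrist picture shows the closed fingers behind the yellow peg (≈258,230), and the arm is following the push.

```bash
python3 - <<'E'
from h import *
H=(.469,.232);d=np.radians;b=np.load('base.npy')
sweep(H,d(-68),d(-20),d(6),.203,b,6,rate=.1)
sweep(H,d(-20),d(2),d(1),.203,b,5.,rate=.05)
print(status.observe()['tcp_pos'])
E
```

```text
-62.0 ft 0.7 |f| 1.2 clk 5.5
-56.0 ft 0.3 |f| 0.7 clk 5.8
-50.0 ft 0.0 |f| 0.6 clk 6.1
-44.0 ft -0.0 |f| 0.3 clk 6.4
-38.0 ft 0.5 |f| 1.0 clk 6.7
-32.0 ft 0.0 |f| 0.5 clk 7.0
-26.0 ft 0.0 |f| 0.9 clk 7.3
-20.0 ft -0.9 |f| 1.1 clk 7.6
-19.0 ft 1.1 |f| 1.5 clk 7.9
-18.0 ft 1.1 |f| 1.2 clk 8.2
-17.0 ft 0.3 |f| 1.0 clk 8.4
-16.0 ft 0.1 |f| 0.3 clk 8.7
-15.0 ft -0.2 |f| 0.4 clk 9.0
-14.0 ft 0.3 |f| 1.0 clk 9.3
-13.0 ft 0.2 |f| 0.8 clk 9.6
-12.0 ft 0.5 |f| 0.9 clk 9.9
-11.0 ft 0.4 |f| 1.1 clk 10.1
-10.0 ft 0.2 |f| 1.2 clk 10.4
-9.0 ft 0.2 |f| 0.2 clk 10.7
-8.0 ft 1.1 |f| 1.5 clk 11.0
-7.0 ft 0.6 |f| 1.3 clk 11.3
-6.0 ft 7.9 |f| 8.1 clk 11.6
STOP
[0.56060941 0.20445031 0.20289304]
```

```bash
cat >> h.py <<'E'
def press(H,phi,z,base,lo=9,hi=12,step=np.radians(.15)):
    for _ in range(12):
        p,r,t=pose_push(H,phi,z); robot.line_to(p,r,rate=.05); f=-(force(4)-base)@t
        print(round(np.degrees(phi),2),'%.1f'%f)
        if f>hi: phi-=step/2
        elif f<lo: phi+=step
        else: break
    for _ in range(5): robot.sleep(.15); print('hold %.1f'%(-(status.observe()['force']-base)@t),end=' ')
    print(status.observe()['clock']); return phi
E
python3 - <<'E'
from h import *
H=(.469,.232);d=np.radians;b=np.load('base.npy')
phi=press(H,d(-6),.203,b)
cap('wrist','w3.png')
p,r,t=pose_push(H,phi-d(3),.203,back=.03); robot.line_to(p,r); robot.line_to([p[0],p[1],.30],r,rate=.25)
# view over the blue hook
robot.reach([.42,-.20,.40],R(np.radians(-10)))
cap('wrist','w4.png'); cap('top','top1.png');cap('scene','scene1.png');print(status.observe()['clock'])
E
```

```text
-6.0 7.8
-5.85 9.2
hold 9.6 hold 9.8 hold 9.2 hold 7.8 hold 8.9 12.9417
15.5083
```

View pics/w4.png

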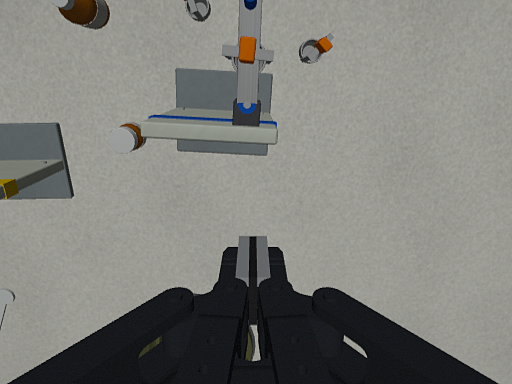

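View pics/w3.png

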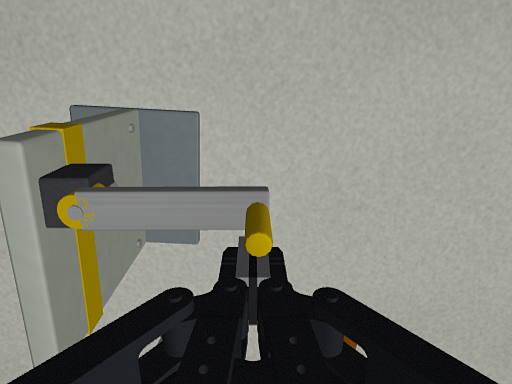

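View pics/top1.png

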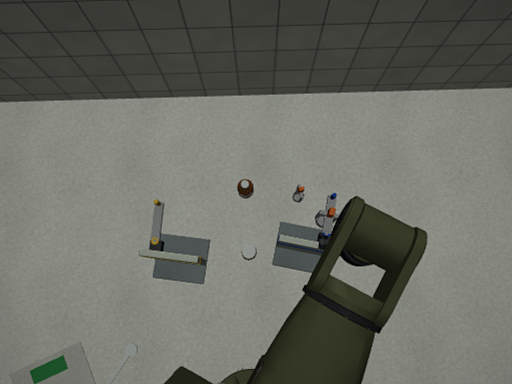

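w3 shows the yellow arm square out with the fingers on the peg (258,235). w4 shows the blue hook, with the hinge at (247,108), the tab at (247,48) and the bail at row 53.

```bash
cat > m2.py <<'E'
import numpy as np,cv2
from h import cloud
def rect(P,m,nm):
    q=P[m]; 
    if len(q)<5: print(nm,len(q));return
    r=cv2.minAreaRect((q[:,:2]*1000).astype(np.float32));print(nm,len(q),'c',np.round(r[0],1),'sz',np.round(r[1],1),'a',round(r[2],2),'zmed',np.median(q[:,2]).round(4),'mean',q.mean(0).round(4))
d=dict(np.load('pics/w4.npz'));P=cloud(d);hsv=cv2.cvtColor(d['pixels'],cv2.COLOR_RGB2HSV);z=P[...,2]
big=cv2.resize(cv2.cvtColor(d['pixels'][0:160,130:350],cv2.COLOR_RGB2BGR),None,fx=3.5,fy=3.5);cv2.imwrite('pics/w4c.png',big)
U,V=np.meshgrid(np.arange(512),np.arange(384));W=(U>195)&(U<300)&(V<110)
org=cv2.inRange(hsv,(3,150,80),(16,255,255))>0
rect(P,W&org&(z>.232),'tab top');rect(P,W&org,'tab all');
rect(P,W&(abs(z-.19)<.003)&(hsv[...,1]<60)&(abs(U-247)<16),'armA');
m=W&(abs(z-.19)<.003)&(abs(U-247)<16)&(hsv[...,1]<60)
L=cv2.fitLine((P[m][:,:2]*1000).astype(np.float32),cv2.DIST_L2,0,.01,.01).ravel();print('armA line ang',np.degrees(np.arctan2(L[1],L[0])),L)
rect(P,W&(z>.194)&(z<.206)&~org,'bar')
rect(P,W&(z>.222)&(hsv[...,0]>100)&(hsv[...,0]<130)&(hsv[...,1]>100),'peg')
rect(P,W&(abs(z-.19)<.006)&(hsv[...,0]>100)&(hsv[...,0]<130)&(hsv[...,1]>100),'hingecap')
rect(P,(U>135)&(U<285)&(V>110)&(V<150)&(abs(z-.186)<.004),'panelA')
d=dict(np.load('pics/w3.npz'));P=cloud(d);z=P[...,2];hsv=cv2.cvtColor(d['pixels'],cv2.COLOR_RGB2HSV)
m=(U>75)&(U<268)&(V>180)&(V<235)&(abs(z-.19)<.003)
rect(P,m,'armB')
L=cv2.fitLine((P[m][:,:2]*1000).astype(np.float32),cv2.DIST_L2,0,.01,.01).ravel();print('armB ang',np.degrees(np.arctan2(L[1],L[0])),L)
rect(P,(V>150)&(hsv[...,0]>20)&(hsv[...,0]<35)&(hsv[...,1]>120)&(z>.215)&(U>200),'pegB')
for n in('top1','scene1'):
    d=dict(np.load(f'pics/{n}.npz'));P=cloud(d);z=P[...,2]; hsv=cv2.cvtColor(d['pixels'],cv2.COLOR_RGB2HSV)
    reg=(P[...,0]>.45)&(P[...,0]<.6)&(P[...,1]>.17)&(P[...,1]<.26)
    rect(P,reg&(abs(z-.19)<.006),n+'armB'); rect(P,reg&(z>.215),n+' pegB')
    reg=(P[...,0]>.45)&(P[...,0]<.6)&(P[...,1]>-.26)&(P[...,1]<-.15)
    rect(P,reg&(abs(z-.19)<.006),n+'armA');org=cv2.inRange(hsv,(3,150,80),(16,255,255))>0
    rect(P,reg&org,n+' tab');rect(P,reg&org&(z>.235),n+' tabtop')
E
python3 m2.py
```

```text
tab top 378 c [ 516.9 -210.2] sz [13.7 33.1] a 75.91 zmed 0.2391 mean [ 0.5234 -0.2119  0.2399]
tab all 380 c [ 519.3 -211.1] sz [13.8 38.8] a 78.99 zmed 0.2391 mean [ 0.5235 -0.2119  0.2396]
armA 1683 c [ 520.  -211.2] sz [ 25.1 100.9] a 79.22 zmed 0.1893 mean [ 0.5209 -0.2123  0.1893]
armA line ang -12.39581 [ 9.7668797e-01 -2.1466392e-01  5.2093433e+02 -2.1232887e+02]
bar 437 c [ 539.8 -213.2] sz [50.  52.8] a 84.61 zmed 0.1973 mean [ 0.5258 -0.2127  0.1974]
peg 27 c [ 561.4 -221.2] sz [8.6 1.8] a 81.23 zmed 0.2244 mean [ 0.5615 -0.2212  0.2243]
hingecap 84 c [ 516.6 -208.8] sz [18.  95.6] a 80.62 zmed 0.1894 mean [ 0.4743 -0.2019  0.1895]
panelA 2305 c [ 459.5 -157.5] sz [149.9  35.4] a 77.04 zmed 0.1872 mean [ 0.4518 -0.1564  0.187 ]
armB 7086 c [518.2 225.9] sz [ 23.  100.4] a 84.61 zmed 0.1893 mean [0.5158 0.2272 0.1893]
armB ang -3.7681832 [ 9.9783814e-01 -6.5719798e-02  5.1584979e+02  2.2716084e+02]
pegB 812 c [572.2 235.4] sz [48.7 91.3] a 33.47 zmed 0.2247 mean [0.5633 0.2237 0.2242]
top1armB 362 c [512.3 224.2] sz [ 23.1 112.2] a 83.58 zmed 0.1895 mean [0.5112 0.224  0.18
[... 176 characters left out ...]
-0.2058  0.1892]
top1 tab 41 c [ 522.9 -211.8] sz [11.6 17.6] a 72.83 zmed 0.2384 mean [ 0.523  -0.2111  0.2374]
top1 tabtop 36 c [ 522.7 -212. ] sz [11.3 17.6] a 71.27 zmed 0.2387 mean [ 0.5225 -0.2116  0.2384]
scene1armB 289 c [508.9 227.8] sz [ 33.2 127.6] a 77.4 zmed 0.1901 mean [0.5146 0.2249 0.1899]
scene1 pegB 34 c [566.  220.8] sz [ 9.8 12.7] a 11.59 zmed 0.2232 mean [0.5661 0.2202 0.2224]
scene1armA 343 c [ 504.1 -205.5] sz [ 58.6 144.9] a 64.05 zmed 0.1895 mean [ 0.5121 -0.2028  0.1895]
scene1 tab 67 c [ 528.5 -209.4] sz [11.  17.5] a 64.13 zmed 0.2311 mean [ 0.5322 -0.2112  0.2269]
scene1 tabtop 26 c [ 528.  -209.9] sz [ 9.6 16.9] a 64.13 zmed 0.2391 mean [ 0.5294 -0.2107  0.2388]
```

View pics/w4c.png

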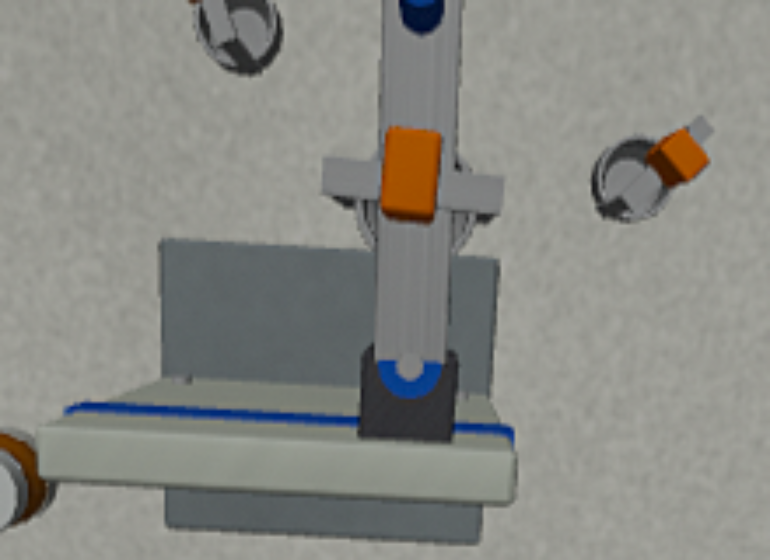

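```bash
python3 - <<'E'
import numpy as np,cv2
from h import cloud
d=dict(np.load('pics/w4.npz'));P=cloud(d);hsv=cv2.cvtColor(d['pixels'],cv2.COLOR_RGB2HSV);z=P[...,2]
U,V=np.meshgrid(np.arange(512),np.arange(384))
org=cv2.inRange(hsv,(3,150,80),(16,255,255))>0
m=(U>218)&(U<278)&(V>40)&(V<66)&(z>.1935)&(z<.204)&~org
for mm,n in((m,'bar'),(org&(z>.236)&(z<.243)&(V<66)&(V>30)&(U>235)&(U<262),'tab')):
    q=(P[mm][:,:2]*1000).astype(np.float32);r=cv2.minAreaRect(q);L=cv2.fitLine(q,cv2.DIST_HUBER,0,.01,.01).ravel();print(n,len(q),r,np.degrees(np.arctan2(L[1],L[0])),L)
E
```

```text
bar 405 ((520.6559448242188, -211.06080627441406), (50.93439865112305, 15.035225868225098), 73.76876831054688) 73.78832 [ 2.7918682e-01  9.6023679e-01  5.2283600e+02 -2.1201718e+02]
tab 376 ((523.500244140625, -211.81419372558594), (13.481118202209473, 19.34743881225586), 74.10755157470703) -16.465437 [ 9.5899087e-01 -2.8343692e-01  5.2345111e+02 -2.1183502e+02]
```

```bash
python3 - <<'E'
from h import *
d=np.radians;r=R(d(164))
eoat.move_gripper(.55,60)
robot.reach([.5235,-.2118,.29],r)
print(status.observe()['tcp_pos'],status.observe()['joint_positions'].round(2))
robot.line_to([.5235,-.2118,.206],r,rate=.12)
b=force(5);np.save('base2.npy',b);print(b,status.observe()['tcp_pos'])
eoat.move_gripper(.0,60); robot.sleep(.1)
s=status.observe();print('width',s['width']*85,force()-b,s['tcp_pos'],s['clock'])
cap('wrist','w5.png');cap('scene','scene2.png')
E
```

```text
[ 0.52349278 -0.21182232  0.29012887] [-0.45  0.3   1.39 -0.    1.46 -1.74]
[0.26318939 0.38096318 0.29609797] [ 0.52382625 -0.21194773  0.20696597]
width 13.209538018420663 [-1.57228413 -1.05375419  4.06026313] [ 0.52358513 -0.21190005  0.20636097] 19.95
```

View pics/w5.png

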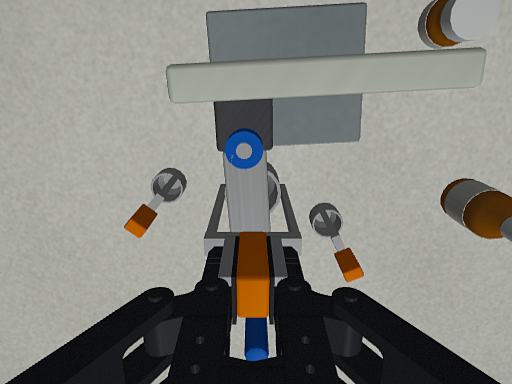

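View pics/scene2.png

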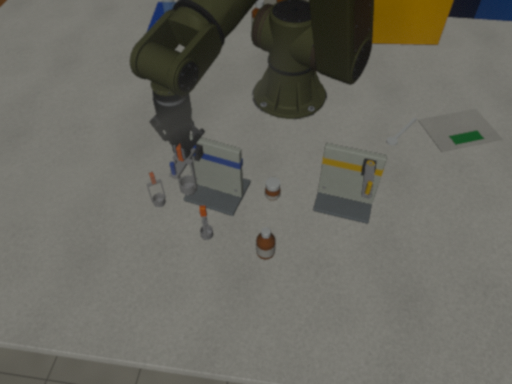

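The tab sits between the pads at (252,270) and the bail straddles the blue arm. Next I lift it and slide it off.

```bash
python3 - <<'E'
from h import *
d=np.radians;b=np.load('base2.npy')
r=R(d(167.6))
robot.line_to([.5235,-.2118,.2575],r,rate=.12);print('lift',force()-b,status.observe()['tcp_pos'])
a=np.array([np.cos(d(-12.4)),np.sin(d(-12.4))]);p0=np.array([.5235,-.2118])
for s in(.03,.06,.09):
    p=p0+s*a;robot.line_to([p[0],p[1],.2575],r,rate=.12);f=force(2)-b;print(s,f)
    if np.linalg.norm(f[:2])>5: print('STOP');break
else:
    robot.line_to([p[0],p[1],.32],r,rate=.2)
print(status.observe()['clock'],status.observe()['width']*85)
cap('wrist','w6.png');cap('scene','scene3.png')
E
```

```text
lift [-0.10121131 -0.73124346 -2.39558255] [ 0.52314526 -0.21161573  0.25618527]
0.03 [-0.49945216 -0.34179414 -2.60039202]
0.06 [-1.08334525 -0.06346924 -2.37832072]
0.09 [-1.24573978 -0.82933405 -2.17876186]
22.5 13.426139382532654
```

View pics/w6.png

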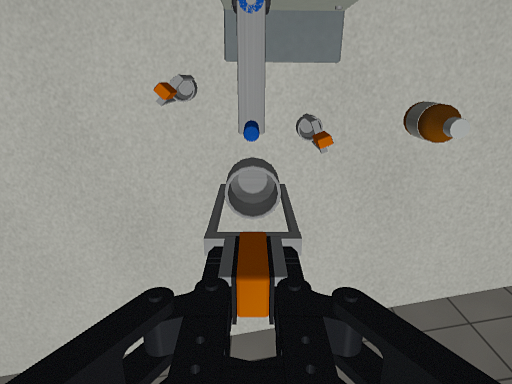

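View pics/scene3.png

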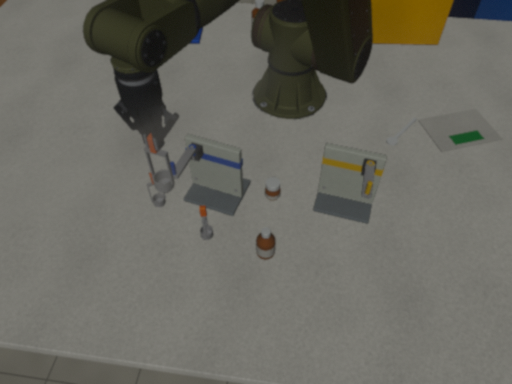

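The cup is off and upright. The blue peg (250,130) is clear of the cup (252,188). Next I carry it across.

```bash
python3 - <<'E'
from h import *
d=np.radians
H=np.array([.469,.232]);a=np.array([np.cos(d(-6)),np.sin(d(-6))]);p=H+.148*a;r=R(d(174))
robot.line_to([p[0],p[1],.32],r,rate=.2)
robot.line_to([p[0],p[1],.2575],r,rate=.15)
robot.sleep(.2)
cap('wrist','w7.png');cap('scene','scene4.png');cap('top','top4.png')
s=status.observe();print(s['clock'],s['width']*85,s['tcp_pos'],p)
E
```

```text
25.9083 12.922734076787593 [0.61629235 0.21656741 0.25804938] [0.61618924 0.21652979]
```

View pics/w7.png

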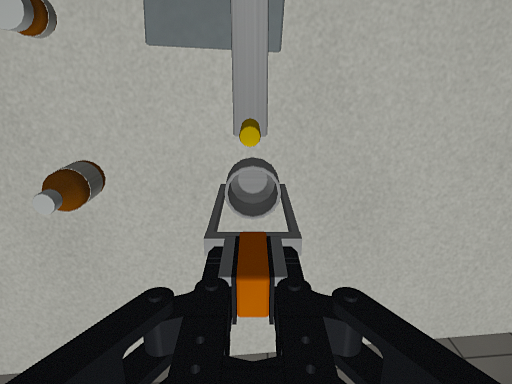

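View pics/scene4.png

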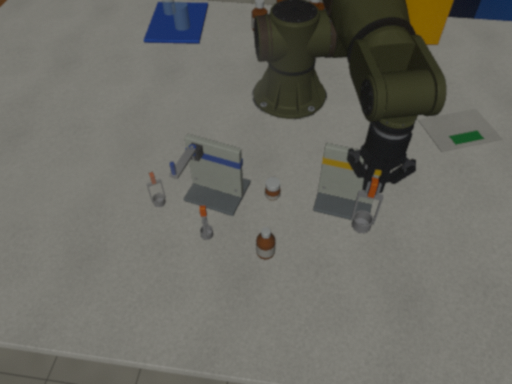

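The arm and peg (250,133) line up with the cup and tab (252). Next I slide in and lower with force checks.

```bash
python3 - <<'E'
from h import *
d=np.radians
H=np.array([.469,.232]);a=np.array([np.cos(d(-6)),np.sin(d(-6))]);r=R(d(174))
b=force(4)
ok=True
for s in(.118,.088,.053):
    p=H+s*a;robot.line_to([p[0],p[1],.2575],r,rate=.12);f=force(3)-b;print(s,f.round(2))
    if np.linalg.norm(f)>4: print('STOP');ok=False;break
if ok:
    z=.2575
    for z in (.222,.213,.2095,.2085,.2075,.2065,.2055,.2045):
        robot.line_to([p[0],p[1],z],r,rate=.06);f=force(3)-b;print(z,f.round(2),status.observe()['tcp_pos'][2].round(4))
        if f[2]>3 : break
cap('wrist','w8.png');cap('scene','scene5.png');print(status.observe()['clock'])
E
```

```text
0.118 [ 0.22  0.2  -0.22]
0.088 [0.22 0.77 0.09]
0.053 [ 0.29  0.73 -0.09]
0.222 [ 0.27  0.42 -0.27] 0.2225
0.213 [-0.09  0.35 -0.18] 0.2129
0.2095 [-0.02 -0.57  0.29] 0.2095
0.2085 [-0.08  0.47 -0.37] 0.2085
0.2075 [-0.22  0.61 -0.35] 0.2075
0.2065 [0.57 0.74 0.48] 0.2066
0.2055 [-2.11 -0.62  7.87] 0.2063
30.1083
```

View pics/w8.png

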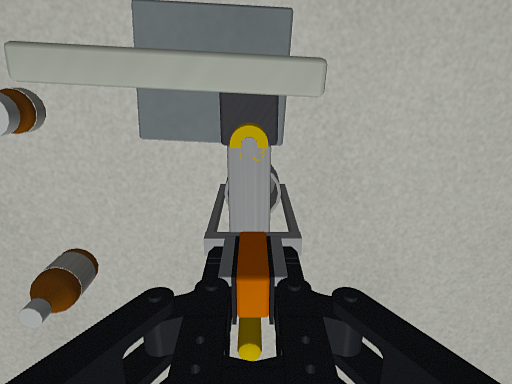

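View pics/scene5.png

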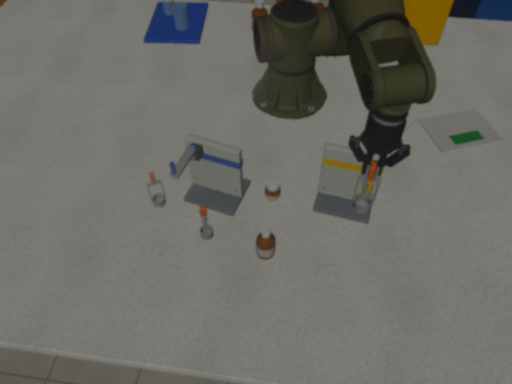

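The bar contacted at TCP z≈0.2063 and the bail straddles the yellow arm inside the peg (249,350). I ease off and release.

```bash
python3 - <<'E'
from h import *
d=np.radians
H=np.array([.469,.232]);a=np.array([np.cos(d(-6)),np.sin(d(-6))]);r=R(d(174));p=H+.053*a
robot.line_to([p[0],p[1],.2063],r,rate=.03)
eoat.move_gripper(.5);robot.sleep(.1)
robot.line_to([p[0],p[1],.23],r,rate=.06)
robot.line_to([p[0],p[1],.33],r,rate=.25)
cap('wrist','w9.png')
robot.reach([.47,.06,.36],R(0))
cap('wrist','w10.png');cap('scene','scene6.png');cap('top','top6.png');print(status.observe()['clock'])
E
```

```text
34.475
```

View pics/w9.png

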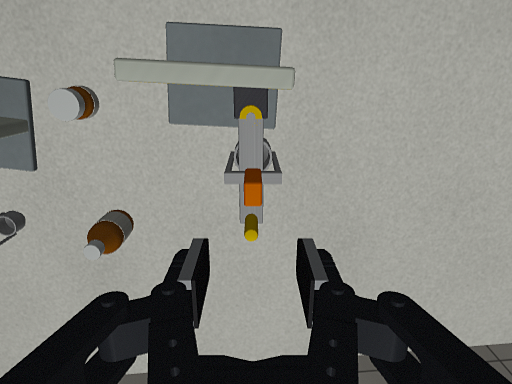

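View pics/w10.png

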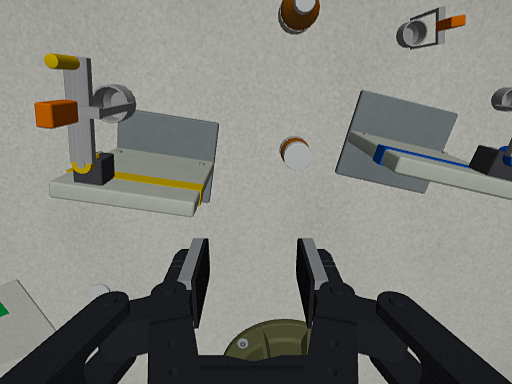

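View pics/scene6.png

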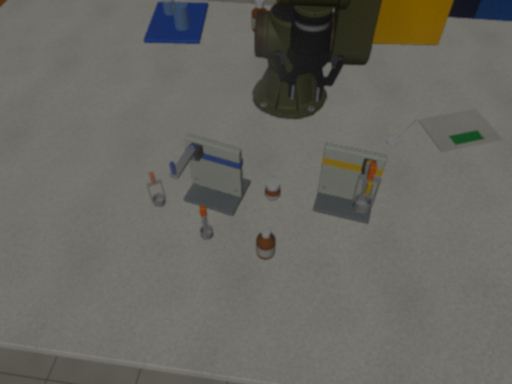

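The cup hangs upright on yellow, inside the peg (w9: tab at (253,187), peg at (251,228)). The blue hook is empty, so I fold it.

```bash
python3 - <<'E'
from h import *
H=(.4712,-.2005);d=np.radians
eoat.move_gripper(0.0)
p,r,t=pose_push(H,d(-12.4),.203,back=.029)
robot.reach([p[0],p[1],.30],r); robot.line_to(p,r)
b=force(6);print(b,status.observe()['clock']);np.save('base3.npy',b)
cap('wrist','w11.png')
phi=sweep(H,d(-17),d(63),d(8),.203,b,6,rate=.12)
if phi>d(62): phi=sweep(H,phi,d(88),d(1),.203,b,4.5,rate=.05)
np.save('phi.npy',phi);cap('wrist','w12.png')
E
```

```text
[0.03474811 0.14535661 0.36274804] 37.5083
-9.0 ft -0.2 |f| 0.9 clk 37.9
-1.0 ft 0.2 |f| 0.5 clk 38.2
7.0 ft 0.5 |f| 0.6 clk 38.5
15.0 ft -0.3 |f| 0.8 clk 38.9
23.0 ft 0.1 |f| 0.6 clk 39.2
31.0 ft -0.1 |f| 0.5 clk 39.5
39.0 ft 0.7 |f| 0.9 clk 39.8
47.0 ft 0.0 |f| 0.3 clk 40.2
55.0 ft 0.3 |f| 0.6 clk 40.5
63.0 ft 0.6 |f| 0.7 clk 40.8
64.0 ft 2.5 |f| 2.6 clk 41.1
65.0 ft 1.1 |f| 1.7 clk 41.4
66.0 ft 0.4 |f| 0.9 clk 41.7
67.0 ft 0.5 |f| 0.6 clk 42.0
68.0 ft 0.1 |f| 0.8 clk 42.2
69.0 ft 0.1 |f| 1.0 clk 42.5
70.0 ft 0.4 |f| 0.5 clk 42.8
71.0 ft 0.1 |f| 0.4 clk 43.1
72.0 ft -0.1 |f| 0.9 clk 43.4
73.0 ft 8.2 |f| 8.5 clk 43.6
STOP
```

View pics/w12.png

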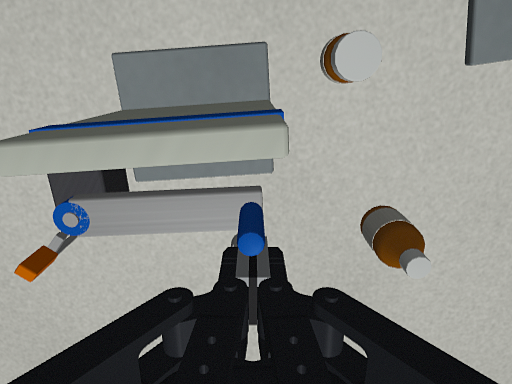

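The blue arm lies along its panel with the fingers on the peg (251,235), and force rises at 73°. That is within the ±0.1 rad skew, so I press there.

```bash
python3 - <<'E'
from h import *
H=(.4712,-.2005);d=np.radians;b=np.load('base3.npy');phi=float(np.load('phi.npy'))
phi=press(H,phi,.203,b)
p,r,t=pose_push(H,phi-d(2),.203,back=.03); robot.line_to(p,r,rate=.08); robot.line_to([p[0],p[1],.33],r,rate=.25)
cap('wrist','w13.png')
robot.reach([.40,.0,.36],R(0))
cap('wrist','w14.png');cap('scene','scene7.png');cap('top','top7.png');print(status.observe()['clock'])
E
python3 - <<'E'
import cv2,sys
sys.path.insert(0,'.')
for n in('top7','scene7'):
    im=cv2.imread(f'pics/{n}.png');c=im[165:295,120:380] if n[0]=='t' else im[120:270,130:400];cv2.imwrite(f'pics/{n}c.png',cv2.resize(c,None,fx=2.9,fy=2.9))
E
```

```text
73.0 8.1
73.15 9.6
hold 9.6 hold 9.7 hold 9.6 hold 9.6 hold 9.6 45.0833
48.8417
```

View pics/w14.png

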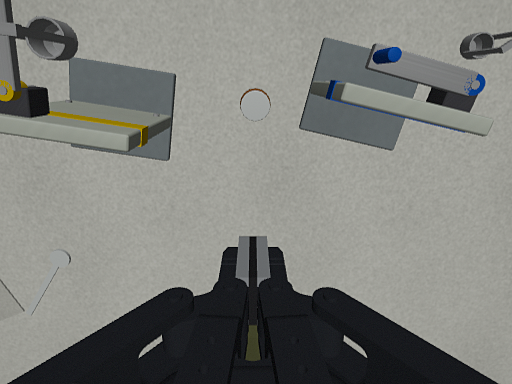

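View pics/scene7c.png

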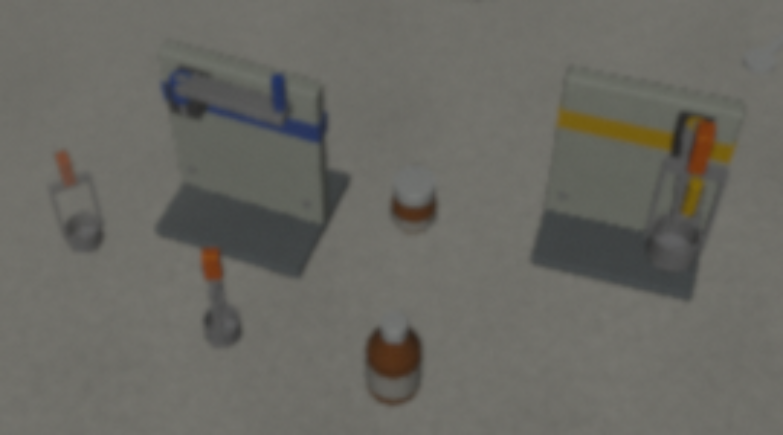

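View pics/top7c.png

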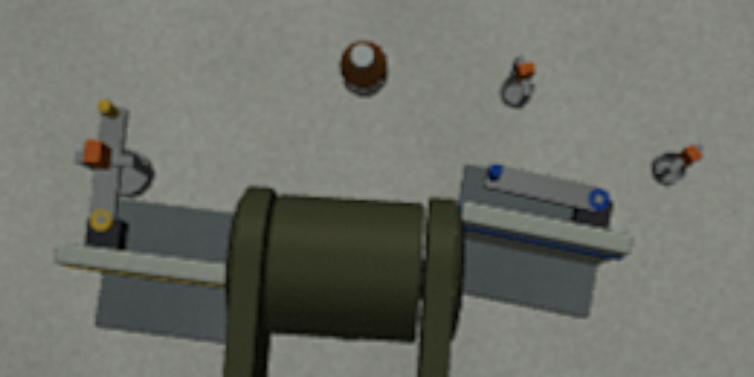

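The blue hook is folded, the cup hangs on yellow, and the bottle and jar are where they were. One numeric check of the yellow angle and bystanders before handing in.

```bash
python3 - <<'E'
import numpy as np,cv2
from h import cloud
for n in('top1','top7','scene1','scene7'):
    d=dict(np.load(f'pics/{n}.npz'));P=cloud(d);z=P[...,2];hsv=cv2.cvtColor(d['pixels'],cv2.COLOR_RGB2HSV)
    m=(hsv[...,0]>19)&(hsv[...,0]<36)&(hsv[...,1]>110)&(P[...,0]>.54)&(P[...,0]<.6)&(P[...,1]>.19)&(P[...,1]<.25)&(z>.2)
    o=(hsv[...,0]<17)&(hsv[...,1]>130)&(z>.205)&(P[...,1]>.15)&(P[...,1]<.3)&(P[...,0]>.45)
    v,u=np.nonzero(m);print(n,'pegB',len(u),u.mean().round(2),v.mean().round(2),P[m].mean(0).round(4),'tab',P[o].mean(0).round(4) if o.any() else '')
E
```

```text
top1 pegB 26 156.69 202.15 [0.5602 0.2184 0.2209] tab 
top7 pegB 26 156.77 202.12 [0.5603 0.2183 0.2209] tab [0.519  0.2237 0.2333]
scene1 pegB 53 368.43 186.21 [0.5677 0.2205 0.2157] tab 
scene7 pegB 53 368.55 186.02 [0.5677 0.2206 0.2164] tab [0.5294 0.226  0.2282]
```

```bash
python3 -c "
from h import *
print(status.observe()['clock']); robot.sign_off()"
```

```text
48.8417
the job is handed in; nothing more can be done
```

The job is done and handed in at 48.8 s of the 72 s allowed; no verdict came back.

- **Yellow hook:** I unfolded it and held it against its open stop, found at about -6°, for about 0.75 s. The five readings during the hold were 7.8–9.8 N. The peg was in the same place, within 0.2 mm, after the cup was hung.
- **Cup:** I lifted it off the blue hook by its tab and slid it over the yellow peg. I lowered it until the bar touched (about 8 N) and released it. The last pictures show it hanging upright about half-way along the arm, inside the peg.
- **Blue hook:** I folded it once it was empty. Its stop came at about 73°, while I expected about 77°; the difference is within the stated skew. I held it there at 9.6–9.7 N for about 0.75 s.

The highest push force I read on either hook was under 10 N. In the last pictures the bottle, jar and lookalike cups look where they started, though I did not measure them. No check failed.

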